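# Hang washed safety gear on the drying rail

## Task

Take the ear defenders and the visor headband frame off the sloping drainer and hang each astride the steel bar of the drying rail, one on each side of the middle collar, lowering them on rather than dropping them. When both hang freely, push the dryer's lever all the way over to switch it on. Leave everything else on the bench where it stands.

Things in the scene. Friction and masses are not known exactly. Their poses are not given: they have to be found in the camera images.
- rail: Drying rail, fixed: level round steel bar, 16 mm thick, along own y, axis 164 mm above the table, on two 18 mm posts at y = -170 and +170 mm in a white drip tray 170 x 360 mm, 18 mm high. A grey collar (34 mm across, 8 mm thick) sits on the bar at y = 0. Origin on the table under the bar's middle; z up.
- rail_top (a point): Middle of the bar at the height of its top, 172 mm above the table; axes as the rail's.
- drainer: White sloping drainer, fixed, 360 mm wide (y). Panel leans 35 deg from vertical, top edge to own -x, face up and to +x; it reaches 85 mm up the slope from its corner with the ledge at x = 60, z = 30 mm. The two items lean on it side by side, about 172 mm apart, feet on the ledge, crowns free above the panel's edge. Origin on the table.
- ear_defenders: Ear defenders, 0.2 kg: black arch, two boxy grey cups (52 x 36 x 68 mm). 138 wide (y), 147 high (z, from feet), 52 mm thick (x = 0, back on the panel, to 52). Origin: between the feet on the back face. 68 mm free between cups. Crown pad to grip: x 16 to 36, y -25 to 25, z 125 to 147 mm. Its underside rests on the bar: fingertips reaching below it would strike the bar.
- ear_crown (a point): Middle of the underside of the ear defenders' crown pad (26, 0, 125 mm in the body; axes as the body's).
- visor_frame: Headband frame of a face visor, shield off, 0.13 kg: slender black U band, small grey knobs near the leg ends, no cups. 156 wide (y), 127 high (z, from feet), 22 mm thick (x = 0, back on the panel, to 22). Origin: between the feet on the back face. 120 mm free between legs. Crown block to grip: x 0 to 22, y -25 to 25, z 105 to 127 mm; its underside rests on the bar.
- visor_crown (a point): Middle of the underside of the visor frame's crown block (11, 0, 105 mm in the body; axes as the body's).
- dryer: White box-shaped bench dryer, fixed, 100 x 96 mm, 115 mm high, with a toggle lever on top. Origin on the table under its centre; front is -x.
- dryer_switch (a joint): Toggle lever on the dryer: 0 = off, leaning to the dryer's -x; 1.0 rad = on, leaning to +x. It stays where it is left.
- dryer_switch_tip (a point): Tip of the black lever, which is 70 mm long.
- beaker: Bystander: glass beaker, 68 mm across, 85 mm high. Origin: its underside.
- wash_bottle: Bystander: clear plastic wash bottle, 64 mm across, 150 mm high. Origin: its underside.
- amber_jar: Bystander: brown glass jar, 60 mm across, 85 mm high. Origin: its underside.
- dish: Bystander: white porcelain dish, 90 mm across, 35 mm high. Origin: its underside.
- soap: Bystander: white plastic bottle, 76 mm across, 170 mm high. Origin: its underside.
- brush: Bystander: hand brush lying flat. Origin: under its middle.
Not all that is in view belongs to the job. Leave any blue look-alike of the dryer alone.

How it is judged:
By the outcome, as a careful person would: the job done as asked, in the order asked, and still so for the second after the job is handed in, with the robot touching nothing.
It also fails if it takes over 72 s, if anything falls off the work surface, if the arm or the gripper's body presses on something with over 40 N, if the wrist force passes 120 N, or if a joint passes its speed limit or range.

## Robot

A 6-joint arm with a two-finger parallel gripper is mounted at the origin on the work surface. World frame = base frame: x ahead of the robot, y to its left, z up, the work surface at z = 0. Lengths are in m, angles in rad, forces in N, time in s.
With the tool pointing down it reaches from about 0.425 to 0.95 m from the base axis. Payload 3.5 kg.
Tool frame: the origin (TCP) lies between the finger pads; the fingertips stand 19 mm ahead of it and the grasp point (between the pads) is the TCP; z points along the fingers, y is the line along which they close (so a half turn about z gives the same grasp; the last joint's range is limited). The gripper opens to 85 mm and grips with 20 to 120 N. Pads are 22 mm wide; open, the fingers measure 114 mm over their backs; the gripper's body (76 mm by 85 mm) begins 54 mm behind the grasp point. The pads swing forward as they close: fully open they stand 13 mm farther back than shut.
Start: joints at [-1.384, 0.286, 1.577, -0, 1.279, -0.15], TCP at [0.223, -0.637, 0.211] pointing down, gripper open.
Joint ranges: [-2.77, 2.77], [-0.9, 2.22], [0.21, 2.48], [-1.53, 4.67], [0.24, 2.81], [-2.84, 2.84]. Speed limits (rad/s): [2.79, 2.79, 3.14, 3.14, 3.14, 3.14].

## Interface

Orientations are given as a unit quaternion [x, y, z, w].
In Python, from plant import monitor, eyes, ctrl gives the robot as it stands.
- The arm moves only by the shell command python3 -m handwheel 'ROWS' [FORCE]. ROWS is JSON, a list of rows, each a list of 7 numbers: the shift along the tool's x, y, z in units of 40 cm (1.0 is 40 cm), then the turn, a rotation vector about the tool's x, y, z in units of pi rad (1.0 is pi rad), then the opening, from -1 (shut) to 1 (fully open). A call has 1 to 12 rows; each row is the pose to reach, as a shift and turn from the pose commanded when the call began, along the tool's axes at that moment, turning the shorter way round; what a row does not reach only later rows make up. A row lasts 1/8 s, in which the tool goes at most 62.5 mm and 10.7 degrees, less where a joint would pass 70% of its speed; a pose out of reach is approached as far as the arm can. A call with a number of a shift or a turn outside -1 to 1 is refused whole. A call with a gripper value outside its range is refused whole. The fingers move at their own pace and stop on an object; FORCE is the grip in N (left out, the last holds). Time passes only in rows, so rows that repeat a pose let the fingers close. It gives the time, the measured TCP pose, the force, the opening and the grip force at its end, in the units of the state.
- monitor.get_state(): the state, without advancing time (a new reading comes with each control period).
- eyes.read_camera(name): name is "side" or "top"; returns the picture (420x560x3 uint8, red, green, blue); there is no depth.
- eyes.camera_params(name): a dict with "K" (3x3 intrinsics, pixels), "R" (3x3) and "t" (3): a world point X has camera coordinates R X + t. Camera axes: x right, y down, z forward; pixel columns grow to the right and rows downward; lengths in m; the calibration is good to about 2 mm. A picture is of the moment at which its call begins. camera_params takes no time and is no camera call.
- ctrl.sign_off(): hands the job in; it is judged then, once.
The state is a dict: "time": time; "qpos": joint angles; "dq": joint speeds; "joint_efforts": joint torques, N m; "eef_pos": TCP position; "tcp_rot": TCP orientation; "contact_force": force on the tool from outside, world axes, zero at the start; "wrist_torque": the same for the moment, N m; "opening": opening from 0.0 (shut) to 1.0 (fully open); "finger_force": force on a finger pad.
Only numpy, scipy, OpenCV 4.12 (cv2) and the standard library are available. Lean on these libraries where they do the work, as an engineer would, in place of code of your own. Each camera call takes 0.05 s, during which the arm holds its last target. There are 200 camera calls.

## Working session

There is one attempt and no reset: what is moved stays moved. The work goes in short steps, Python scripts to look and compute and a shell command to move; the robot and the scene stay as the last step left them, time stands still between calls to the robot, and variables do not carry over. Pictures are saved under pics/ and viewed, at most 10 in all, crops included, and the job is handed in when it is done.

```bash
ls; mkdir -p pics
python3 - <<'E'
from plant import monitor, eyes, ctrl
import cv2, json
s=monitor.get_state(); print(s)
for n in("side","top"):
    cv2.imwrite(f"pics/{n}0.png",eyes.read_camera(n)[:,:,::-1]); p=eyes.camera_params(n); print(n,p)
E
```

```text
pics
{'time': 0.0, 'qpos': array([-1.38400783e+00,  2.87152317e-01,  1.57820696e+00,  5.33128796e-05,
        1.27858998e+00, -1.49960495e-01]), 'dq': array([-4.71340493e-04,  8.43551401e-05,  8.33943463e-04, -2.06340816e-03,
        8.78981505e-04,  4.75569429e-05]), 'joint_efforts': array([ 1.62030715e-04, -4.05983162e+01, -2.92625785e+01, -1.35474706e-04,
        5.71826662e-03,  3.18746714e-06]), 'eef_pos': array([ 0.22296602, -0.63635549,  0.20913992]), 'tcp_rot': array([ 9.85859079e-01,  1.67572336e-01,  3.81713938e-06, -1.17856845e-03]), 'contact_force': array([ 0.29784656, -0.23304279, -0.09657635]), 'wrist_torque': array([-0.0395694 , -0.01380069,  0.00562791]), 'finger_force': 0.0, 'opening': 1.003074486841951}
side {'K': array([[406.38910187,   0.        , 290.37435803],
       [  0.        , 406.38910187, 217.55839794],
       [  0.        ,   0.        ,   1.        ]]), 'R': array([[-0.86283897, -0.50540222,  0.00880374],
       [-0.28539234,  0.47270813, -0.83372552],
       [ 0.41720513, -0.72188339, -0.55210892]]), 't': array([0.44303622, 0.28547617, 1.07475387])}
top {'K': array([[539.64118158,   0.        , 274.65885254],
       [  0.        , 539.64118158, 223.65745595],
       [  0.        ,   0.        ,   1.        ]]), 'R': array([[-2.82935648e-02, -9.99599293e-01,  8.52693916e-04],
       [-9.96107093e-01,  2.81234517e-02, -8.35447778e-02],
       [ 8.34873201e-02, -3.21315404e-03, -9.96503659e-01]]), 't': array([-0.01019896,  0.53721493,  1.84550337])}
```

View pics/side0.png

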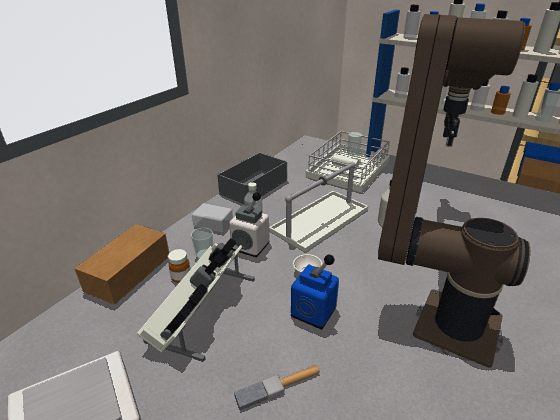

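View pics/top0.png

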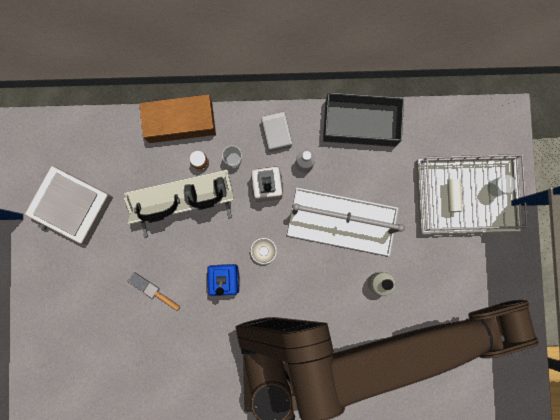

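The side view shows the drainer at (195,290), the white dryer at (250,230), the rail at (320,195) and a blue decoy at (315,295). In the top view the drainer is at (180,197), the dryer at (266,182) and the rail at (345,220). I'll zoom in next.

Run:
```python
import cv2, numpy as np
t=cv2.imread("pics/top0.png"); s=cv2.imread("pics/side0.png")
a=cv2.resize(t[140:240,115:315],None,fx=4,fy=4,interpolation=cv2.INTER_CUBIC)
cv2.imwrite("pics/c1.png",a)
b=cv2.resize(s[170:370,130:280],None,fx=3,fy=3,interpolation=cv2.INTER_CUBIC)
c=cv2.resize(t[180:260,280:410],None,fx=2.6,fy=2.6,interpolation=cv2.INTER_CUBIC)
o=np.zeros((600,800,3),np.uint8); o[:,:450]=b; o[:c.shape[0],455:455+c.shape[1]]=c
d=cv2.resize(s[145:250,265:380],None,fx=3,fy=3,interpolation=cv2.INTER_CUBIC); o[220:220+d.shape[0],455:455+d.shape[1]]=d
cv2.imwrite("pics/c2.png",o)
```

```text
(no output)
```

View pics/c1.png

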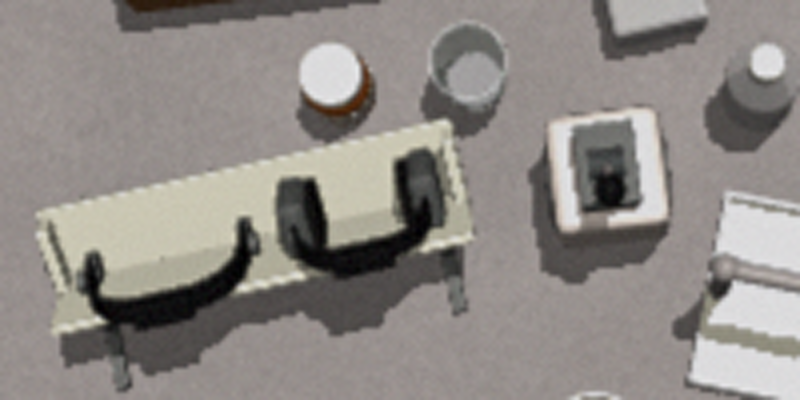

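View pics/c2.png

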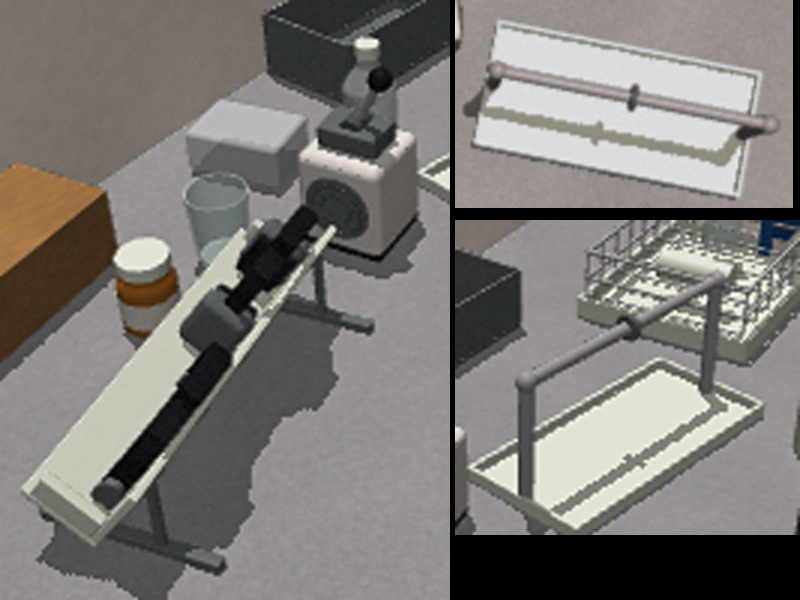

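The zooms show the visor crown at top (155,218) and the ear defenders' crown at top (203,204). Both crowns point toward the robot. The rail ends are at top (295,208) and (401,228), with the collar at (348.5,217). Next I triangulate these.

```bash
cat > h.py <<'E'
import numpy as np, cv2
from plant import monitor, eyes
P={n:eyes.camera_params(n) for n in("side","top")}
def plane(n,uv,z):
    p=P[n]; d=p["R"].T@np.linalg.solve(p["K"],[*uv,1]); c=-p["R"].T@p["t"]; return c+d*(z-c[2])/d[2]
def tri(us,ut):
    M={n:p["K"]@np.c_[p["R"],p["t"]] for n,p in P.items()}
    X=cv2.triangulatePoints(M["side"],M["top"],np.float64(us).reshape(2,1),np.float64(ut).reshape(2,1))[:,0]; return X[:3]/X[3]
def proj(n,X):
    p=P[n]; return cv2.projectPoints(np.float64(X).reshape(-1,1,3),cv2.Rodrigues(p["R"])[0],p["t"],p["K"],None)[0][:,0]
E
python3 - <<'E'
from h import *
np.set_printoptions(precision=4,suppress=True)
t1=lambda x,y:(115+x/4,140+y/4)
tc=lambda x,y:(280+(x-455)/2.6,180+y/2.6)
s2=lambda x,y:(130+x/3,170+y/3)
sd=lambda x,y:(265+(x-455)/3,145+(y-220)/3)
for n,s,t,z in [("railL",sd(525,382),tc(495,72),.164),("railR",sd(723,270),tc(770,124),.164),("collar",sd(631,327),tc(633,97),.164),
 ("edgeL",s2(97,540),t1(55,332),.0996),("edgeR",s2(335,230),t1(474,238),.0996),
 ("ear",s2(302,222),t1(350,260),None),("vis",s2(207,370),t1(160,308),None),("tip",s2(379,78),t1(610,188),None)]:
    X=tri(s,t); print(n,X,proj("top",X)[0]-t, z and (plane("top",t,z),plane("side",s,z)), np.hypot(*X[:2]))
for n,uv in [("dish",(263,251)),("soap",(383,285)),("wash",(305,158))]: print(n,plane("top",uv,.1))
# dryer box top corners z=.115
for c in [(553,122),(655,110),(668,222),(565,234)]: print("dry",plane("top",t1(*c),.115))
E
```

```text
railL [ 0.5751 -0.0924  0.1637] [-0.1259 -0.2258] (array([ 0.5743, -0.0928,  0.164 ]), array([ 0.5762, -0.0915,  0.164 ])) 0.5824875903653888
railR [ 0.4975 -0.4265  0.1769] [0.2773 0.6627] (array([ 0.5005, -0.4288,  0.164 ]), array([ 0.5033, -0.4535,  0.164 ])) 0.6552752285588364
collar [ 0.5379 -0.2624  0.1621] [0.1283 0.2671] (array([ 0.5386, -0.2617,  0.164 ]), array([ 0.5348, -0.2596,  0.164 ])) 0.5984643231444055
edgeL [0.5575 0.4766 0.0548] [-1.7516 -2.0611] (array([0.5461, 0.4587, 0.0996]), array([0.5402, 0.505 , 0.0996])) 0.7334446517686916
edgeR [0.6162 0.1104 0.0907] [-0.041  -0.0624] (array([0.6148, 0.1096, 0.0996]), array([0.6094, 0.1196, 0.0996])) 0.6260104963830131
ear [0.5875 0.2018 0.1724] [0.5902 0.8679] None 0.6212335552950058
vis [0.5584 0.3618 0.14  ] [0.2577 0.3446] None 0.6653173900693077
tip [ 0.6385 -0.0055  0.1993] [-0.0135 -0.0212] None 0.6384793571686204
dish [0.4407 0.0159 0.1   ]
soap [ 0.3179 -0.3753  0.1   ]
wash [ 0.7481 -0.133   0.1   ]
dry [0.7078 0.0409 0.115 ]
dry [ 0.7155 -0.0439  0.115 ]
dry [ 0.6216 -0.052   0.115 ]
dry [0.614  0.0333 0.115 ]
```

```bash
cat > m.py <<'E'
from h import *
from scipy.spatial.transform import Rotation as Ro
D=np.array([.5695,.282,0]); YD=np.deg2rad(11.1); EY,VY=-.086,.086
RL=np.array([.5378,-.2610,0]); YR=np.deg2rad(-12.5)
DR=np.array([.6647,-.0054,0]); YDR=np.deg2rad(4.9)
def frames():
    Rd=Ro.from_euler("z",YD).as_matrix(); a=np.deg2rad(35)
    Ri=Rd@np.array([[np.cos(a),0,-np.sin(a)],[0,1,0],[np.sin(a),0,np.cos(a)]])
    return Rd,Ri,{k:D+Rd@[.06,y,.03] for k,y in(("ear",EY),("vis",VY))}
E
cat > ov.py <<'E'
from m import *
import itertools,sys
def box(lo,hi): return np.array(list(itertools.product(*zip(lo,hi))))
E=[(i,j) for i in range(8) for j in range(i) if bin(i^j).count("1")==1]
Rd,Ri,O=frames(); L=[]
L.append((D+(Rd@(np.array([.06,0,.03])[:,None]+Rd.T@Ri@box((-.001,-.18,0),(0,.18,.085)).T)).T,(0,0,255)))
for k,c in(("ear",[((.016,-.025,.125),(.036,.025,.147)),((0,.034,0),(.052,.069,.068)),((0,-.069,0),(.052,-.034,.068))]),
 ("vis",[((0,-.025,.105),(.022,.025,.127)),((0,.06,0),(.022,.078,.02)),((0,-.078,0),(.022,-.06,.02))])):
    for lo,hi in c: L.append((O[k]+box(lo,hi)@Ri.T,(0,255,0)))
Rr=Ro.from_euler("z",YR).as_matrix(); L+= [(RL+box(*b)@Rr.T,(255,0,0)) for b in (((-.008,-.17,.156),(.008,.17,.172)),((-.017,-.004,.147),(.017,.004,.181)),((-.085,-.18,0),(.085,.18,.018)))]
Rq=Ro.from_euler("z",YDR).as_matrix(); L.append((DR+box((-.05,-.048,0),(.05,.048,.115))@Rq.T,(255,0,255)))
def view(n,img,r,f):
    c0,c1,r0,r1=r; o=cv2.resize(img[r0:r1,c0:c1],None,fx=f,fy=f,interpolation=cv2.INTER_CUBIC)
    for X,col in L:
        q=np.int32(((proj(n,X)-[c0,r0]+.5)*f*16).round())
        for i,j in E: cv2.line(o,tuple(map(int,q[i])),tuple(map(int,q[j])),col,1,cv2.LINE_AA,4)
    return o
t=cv2.imread("pics/top0.png"); s=cv2.imread("pics/side0.png")
a=view("top",t,(118,408,145,258),2.75); b=view("side",s,(135,375,155,365),1.35)
b=view("side",s,(135,275,225,365),2); c=view("side",s,(225,375,145,255),2.5)
o=np.zeros((600,800,3),np.uint8); o[:a.shape[0],:a.shape[1]]=a[:,:800]; o[312:592,:280]=b; o[312:587,290:665]=c
cv2.imwrite(sys.argv[1],o)
E
python3 ov.py pics/o1.png
```

```text
(no output)
```

View pics/o1.png

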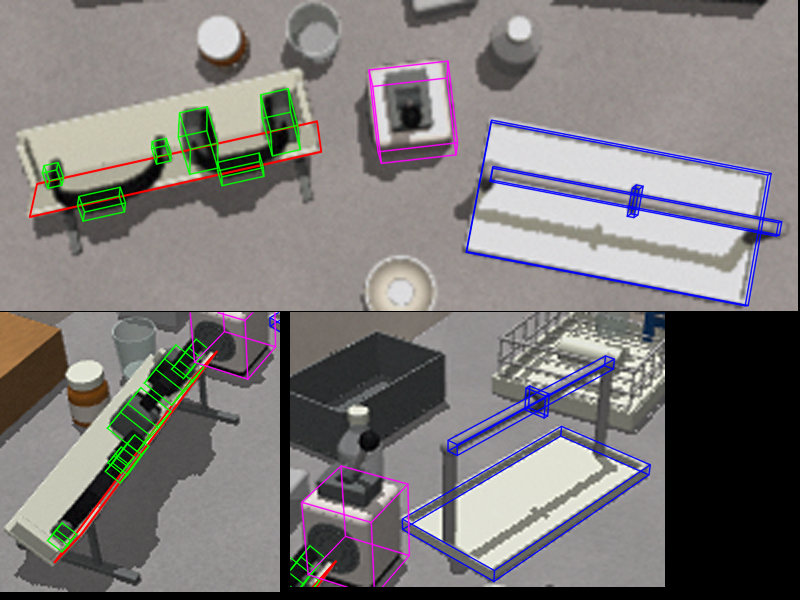

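The rail and dryer overlays fit. The crown boxes look a few mm too near the robot, so I'm measuring dark-pixel profiles to correct that.

Run:
```python
from m import *
import ov
np.set_printoptions(precision=1,suppress=True)
img={"top":cv2.imread("pics/top0.png").max(2),"side":cv2.imread("pics/side0.png").max(2)}
Rd,Ri,O=frames()
bx={"ear":((.016,-.02,.125),(.036,.02,.147)),"vis":((0,-.02,.105),(.022,.02,.127))}
# scan along item z and x through crown box centre: distance(mm) at which dark starts/ends, per camera; plus model hull extents
for n in img:
  for k,(lo,hi) in bx.items():
    c=(np.array(lo)+hi)/2; d=np.array([0,0,1.]) if n=="top" else np.array([1.,0,0])
    for ax,nm in((0,"x"),(2,"z"),(1,"y")):
        p0=proj(n,O[k]+Ri@c)[0]; e=np.eye(3)[ax]; p1=proj(n,O[k]+Ri@(c+.01*e))[0]; pm=np.linalg.norm(p1-p0)/10
        ss=np.arange(-40,41,2.)
        v=cv2.remap(img[n],*[np.float32([p0[i]+ss*(p1-p0)[i]/10]) for i in(0,1)],cv2.INTER_LINEAR)[0]
        B=proj(n,O[k]+ov.box(lo,hi)@Ri.T)-p0; pr=B@(p1-p0)/np.linalg.norm(p1-p0)/pm
        print(n,k,nm,"px/mm %.2f"%pm,"hull",pr.min(),pr.max()); print(" ",*v)
```

```text
Traceback (most recent call last):
  File "ov.py", line 22, in <module>
    cv2.imwrite(sys.argv[1],o)
                ~~~~~~~~^^^
IndexError: list index out of range
```

```bash
sed -i 's/cv2.imwrite(sys.argv\[1\],o)/len(sys.argv)>1 and cv2.imwrite(sys.argv[1],o)/' ov.py
python3 - <<'E'
from m import *
import ov
np.set_printoptions(precision=1,suppress=True)
img={"top":cv2.imread("pics/top0.png").max(2),"side":cv2.imread("pics/side0.png").max(2)}
Rd,Ri,O=frames()
bx={"ear":((.016,-.025,.125),(.036,.025,.147)),"vis":((0,-.025,.105),(.022,.025,.127))}
for n in img:
  for k,(lo,hi) in bx.items():
    c=(np.array(lo)+hi)/2
    B=O[k]+ov.box(lo,hi)@Ri.T; p0=proj(n,O[k]+Ri@c)[0]
    # scan perpendicular to image of the y axis
    q=proj(n,O[k]+Ri@(c+[0,.01,0]))[0]-p0; q/=np.linalg.norm(q); w=np.array([-q[1],q[0]])
    pr=(proj(n,B)-p0)@w
    ss=np.arange(-14,14.1,1)
    print(n,k,"w",w,"hull",pr.min(),pr.max())
    for off in(-4,0,4):
        b=p0+q*off; v=cv2.remap(img[n],*[np.float32([b[i]+ss*w[i]]) for i in(0,1)],cv2.INTER_LINEAR)[0]; print("  ",off,*v)
E
```

```text
top ear w [-0.2 -1. ] hull -4.333059382743602 4.310962135450011
   -4 147 133 97 80 77 79 80 78 78 79 81 74 38 17 14 21 18 18 13 37 107 163 174 173 173 173 180 194 201
   0 80 80 82 82 82 80 81 81 80 80 80 72 38 17 19 16 17 19 17 41 112 170 176 175 175 175 180 196 201
   4 79 81 80 80 81 80 78 80 82 81 77 66 36 17 13 16 18 21 14 42 110 176 177 176 174 176 180 199 202
top vis w [-0.2 -1. ] hull -4.5563600143986065 4.536010722220471
   -4 113 82 78 81 83 80 79 82 81 80 79 59 28 17 13 13 16 15 13 36 105 174 175 175 175 172 174 171 170
   0 112 82 80 81 79 80 78 81 81 82 82 59 27 16 16 16 17 17 13 36 110 175 175 175 175 172 174 177 192
   4 111 81 81 80 82 79 81 82 80 81 78 54 25 15 17 17 16 17 15 43 119 176 177 173 172 175 175 179 192
side ear w [-0.8 -0.6] hull -3.9721421231101903 3.929888002475851
   -4 36 34 10 20 45 128 209 202 123 106 111 114 53 21 24 22 23 25 23 42 127 150 150 149 150 151 148 149 151
   0 83 82 84 81 80 160 215 206 124 68 46 38 19 23 24 23 25 24 24 34 90 134 126 145 143 147 148 147 147
   4 139 85 55 49 63 117 131 106 63 51 57 59 29 22 26 25 25 26 22 36 87 93 92 95 99 88 146 154 155
side vis w [-0.8 -0.6] hull -4.992281053760954 4.93337612354589
   -4 82 81 82 84 85 84 83 83 80 97 125 75 23 26 21 21 24 23 29 24 17 41 175 204 202 201 202 201 202
   0 82 82 83 83 85 86 84 82 81 98 130 71 21 22 22 24 22 24 25 25 18 53 141 204 200 199 199 200 201
   4 84 82 83 85 85 85 84 84 80 98 122 79 19 22 25 22 24 19 25 24 27 49 153 198 200 199 200 200 200
```

The shift is consistent in both cameras: +5 mm along the drainer's x. I'm adopting it and computing the first rows.

```bash
sed -i 's/^D=.*/D=np.array([.5744,.283,0]); YD=np.deg2rad(11.1); EY,VY=-.086,.086/' m.py
cat > g.py <<'E'
from m import *
np.set_printoptions(precision=4,suppress=True)
Rd,Ri,O=frames()
RT=lambda y,z: np.c_[np.cross(y,z),y,z]
G=RT(Ri[:,0],-Ri[:,2])                      # grasp orientation
ry=np.array([-np.sin(YR),np.cos(YR),0]); Hang=RT(ry,np.array([0,0,-1.]))
yw=lambda a:RT(np.array([np.cos(a),np.sin(a),0]),np.array([0,0,-1.]))
ear=O["ear"]+Ri@[.026,0,.149]; vis=O["vis"]+Ri@[.011,0,.129]
def rows(*T):
    s=monitor.get_state(); R0=Ro.from_quat(s["tcp_rot"])
    print("t %.2f"%s["time"],"pos",s["eef_pos"],"F",s["contact_force"],"op %.3f ff %.1f"%(s["opening"],s["finger_force"]),"q",s["qpos"])
    for p,R in T:
        R=R0 if R is None else Ro.from_matrix(R)
        d=R0.inv().apply(p-s["eef_pos"]); w=(R0.inv()*R).as_rotvec()
        print(p,"->",(d/.4).round(4),(w/np.pi).round(4),"| mm %.0f deg %.0f"%(1e3*np.linalg.norm(d),np.degrees(np.linalg.norm(w))))
E
python3 -c "
from g import *
rows((np.array([.45,-.38,.42]),None),(np.array([.54,0,.42]),yw(0)),(ear+.1*Ri[:,2],G),(ear,G))"
```

```text
t 0.10 pos [ 0.223  -0.6364  0.2093] F [0.2728 0.2723 0.0365] op 1.002 ff 0.0 q [-1.384   0.2871  1.578   0.      1.2786 -0.15  ]
[ 0.45 -0.38  0.42] -> [ 0.7477 -0.4186 -0.5257] [0. 0. 0.] | mm 402 deg 0
[0.54 0.   0.42] -> [ 1.274  -1.2409 -0.5238] [-0.0005 -0.0005 -0.3928] | mm 742 deg 71
[0.5306 0.1868 0.2489] -> [ 1.406  -1.6884 -0.095 ] [-0.1603  0.1379 -0.4394] | mm 880 deg 88
[0.5869 0.1978 0.167 ] -> [ 1.5478 -1.6675  0.1098] [-0.1603  0.1379 -0.4394] | mm 911 deg 88
```

```bash
python3 -m handwheel '[[0,0,-0.3,0,0,0,1],[0,0,-0.52,0,0,0,1],[0,0,-0.52,0,0,0,1],[0,0,-0.52,0,0,0,1],[0.75,-0.42,-0.52,0,0,0,1],[0.75,-0.42,-0.52,0,0,0,1],[0.75,-0.42,-0.52,0,0,0,1],[0.75,-0.42,-0.52,0,0,0,1],[0.75,-0.42,-0.52,0,0,0,1],[0.75,-0.42,-0.52,0,0,0,1],[0.75,-0.42,-0.52,0,0,0,1]]' 40
python3 -c "
from g import *
rows((np.array([.54,0,.42]),yw(0)),(ear+.1*Ri[:,2],G),(ear,G))"
```

```text
time: 1.48
eef_pos: [0.4518, -0.3774, 0.4169]
tcp_rot: [0.986, 0.169, -0.001, -0.001]
contact_force: [-0.4, 0.4, 0.4]
opening: 1.003
finger_force: 0.0
t 1.48 pos [ 0.4518 -0.3774  0.4169] F [-0.4416  0.4365  0.3934] op 1.003 ff 0.0 q [-0.8681  0.0176  1.5107  0.      1.6159  0.362 ]
[0.54 0.   0.42] -> [ 0.523  -0.8155 -0.0063] [-0.0009 -0.0002 -0.3916] | mm 388 deg 70
[0.5306 0.1868 0.2489] -> [ 0.6572 -1.2624  0.4225] [-0.1609  0.1378 -0.4382] | mm 594 deg 88
[0.5869 0.1978 0.167 ] -> [ 0.7992 -1.2409  0.6271] [-0.1609  0.1378 -0.4382] | mm 641 deg 88
```

```bash
python3 -m handwheel '[[0.52,-0.82,0,0,0,-0.39,1],[0.52,-0.82,0,0,0,-0.39,1],[0.52,-0.82,0,0,0,-0.39,1],[0.52,-0.82,0,0,0,-0.39,1],[0.52,-0.82,0,0,0,-0.39,1],[0.52,-0.82,0,0,0,-0.39,1],[0.52,-0.82,0,0,0,-0.39,1],[0.52,-0.82,0,0,0,-0.39,1],[0.52,-0.82,0,0,0,-0.39,1]]'
python3 -c "
from g import *
rows((ear+.1*Ri[:,2],G),(ear,G))"
```

```text
time: 2.6
eef_pos: [0.5385, -0.0025, 0.4178]
tcp_rot: [0.711, 0.703, -0.001, -0.0]
contact_force: [-0.6, -0.8, -0.0]
opening: 0.998
finger_force: 0.0
t 2.60 pos [ 0.5385 -0.0025  0.4178] F [-0.5535 -0.8093 -0.0313] op 0.998 ff 0.0 q [-0.1928 -0.0983  1.6214 -0.0006  1.6197 -0.1808]
[0.5306 0.1868 0.2489] -> [ 0.4731 -0.0249  0.4221] [-0.1942  0.0201 -0.0634] | mm 254 deg 37
[0.5869 0.1978 0.167 ] -> [0.5024 0.1157 0.6267] [-0.1942  0.0201 -0.0634] | mm 325 deg 37
```

```bash
python3 -m handwheel '[[0.47,-0.02,0.15,-0.19,0.02,-0.063,1],[0.47,-0.02,0.15,-0.194,0.02,-0.063,1],[0.47,-0.02,0.2,-0.194,0.02,-0.063,1],[0.473,-0.025,0.42,-0.194,0.02,-0.063,1],[0.473,-0.025,0.42,-0.194,0.02,-0.063,1],[0.473,-0.025,0.42,-0.194,0.02,-0.063,1],[0.473,-0.025,0.42,-0.194,0.02,-0.063,1]]'
python3 -c "
from g import *
rows((ear+.1*Ri[:,2],G),(ear,G))"
```

```text
time: 3.48
eef_pos: [0.5321, 0.1873, 0.2535]
tcp_rot: [0.606, 0.736, 0.234, 0.193]
contact_force: [1.2, 0.2, 0.9]
opening: 0.997
finger_force: 0.0
t 3.48 pos [0.5321 0.1873 0.2535] F [1.1697 0.1923 0.8874] op 0.997 ff 0.0 q [ 0.1449 -0.3319  2.1958  0.0458  0.663  -0.0758]
[0.5306 0.1868 0.2489] -> [-0.0005 -0.0099  0.0071] [ 0.0016  0.     -0.0001] | mm 5 deg 0
[0.5869 0.1978 0.167 ] -> [-0.0005 -0.0112  0.2571] [ 0.0016  0.     -0.0001] | mm 103 deg 0
```

```bash
python3 -m handwheel '[[0,-0.011,0.1,0,0,0,1],[0,-0.011,0.18,0,0,0,1],[0,-0.011,0.23,0,0,0,1],[0,-0.011,0.257,0,0,0,1],[0,-0.011,0.257,0,0,0,1],[0,-0.011,0.257,0,0,0,1]]'
python3 - <<'E'
from g import *
rows((ear,G))
s=eyes.read_camera("side")[:,:,::-1]; t=eyes.read_camera("top")[:,:,::-1]
a=cv2.resize(s[200:320,150:280],None,fx=4,fy=4,interpolation=cv2.INTER_CUBIC)
for p in (ear,O["ear"]+Ri@[.026,0,.125]):
    q=(proj("side",p)[0]-[150,200]+.5)*4; cv2.circle(a,tuple(int(v) for v in q),3,(0,0,255),-1)
cv2.imwrite("pics/g1.png",a)
E
```

```text
time: 4.22
eef_pos: [0.5855, 0.199, 0.1657]
tcp_rot: [0.605, 0.736, 0.234, 0.192]
contact_force: [0.2, 0.2, -0.1]
opening: 1.002
finger_force: 0.0
t 4.22 pos [0.5855 0.199  0.1657] F [ 0.2172  0.1848 -0.0696] op 1.002 ff 0.0 q [ 0.1527 -0.0847  2.1611  0.0567  0.452  -0.0857]
[0.5869 0.1978 0.167 ] -> [-0.0035  0.0041 -0.001 ] [ 0.0011 -0.0004  0.0004] | mm 2 deg 0
```

View pics/g1.png

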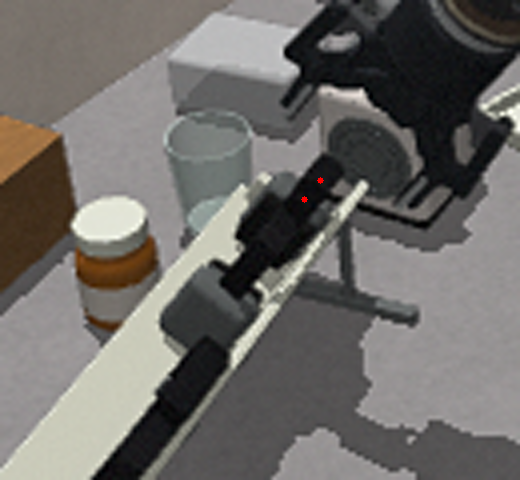

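Side crop: open fingertips are at (285,105) and (415,205), which looks farther back than the TCP dot at (320,180). I'll check that in the top view before closing.

Run:
```python
from g import *
t=eyes.read_camera("top")[:,:,::-1]
T=np.array(monitor.get_state()["eef_pos"]); 
f=5;c0,r0=140,140
a=cv2.resize(t[r0:r0+110,c0:c0+150],None,fx=f,fy=f,interpolation=cv2.INTER_CUBIC)
for p,c in((T,(0,0,255)),(T+G@[0,.0425,.006],(0,255,0)),(T+G@[0,-.0425,.006],(0,255,0)),(O["ear"]+Ri@[.026,0,.125],(255,0,255))):
    q=(proj("top",p)[0]-[c0,r0]+.5)*f; cv2.circle(a,tuple(int(v) for v in q),4,c,-1)
cv2.imwrite("pics/g2.png",a)
```

```text
(no output)
```

View pics/g2.png

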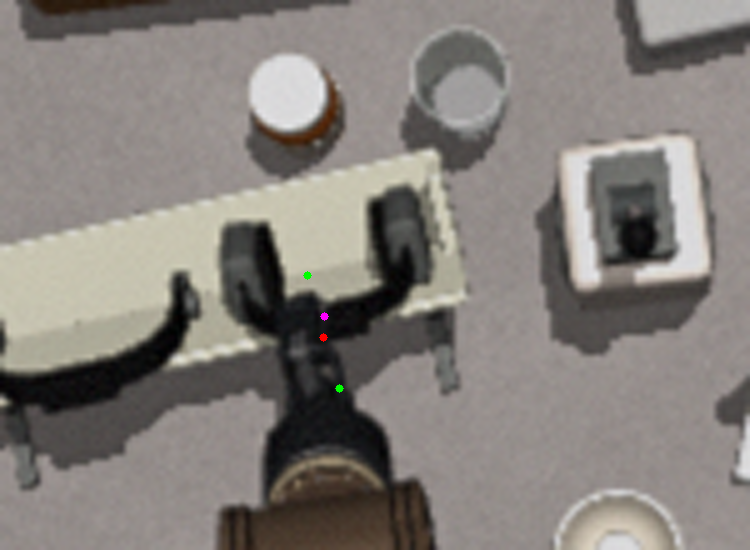

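The top view shows the upper fingertip at (303,293), with the gripper aligned in y. Next step is to triangulate that tip in the tool frame.

Run:
```python
from g import *
T=monitor.get_state()["eef_pos"]
for s in((285,105),(295,108),(282,100)):
  for t in((303,293),(303,300)):
    X=tri((149.6+s[0]/4,199.6+s[1]/4),(139.6+t[0]/5,139.6+t[1]/5)); print(X,"tool mm",G.T@(X-T)*1e3,"item mm",Ri.T@(X-O["ear"])*1e3)
```

```text
[0.6055 0.2037 0.2247] tool mm [  0.513   51.453  -36.7518] item mm [ 75.0444   2.1661 185.1581]
[0.6021 0.2043 0.226 ] tool mm [  1.8021  49.5047 -39.6827] item mm [ 73.0961   3.4551 188.0891]
[0.6037 0.2025 0.223 ] tool mm [ -0.2506  48.8334 -36.4645] item mm [ 72.4248   1.4025 184.8708]
[0.6003 0.2032 0.2242] tool mm [  1.0319  46.8735 -39.3677] item mm [ 70.465    2.6849 187.774 ]
[0.6057 0.2037 0.2284] tool mm [  0.466   53.713  -39.6175] item mm [ 77.3044   2.119  188.0239]
[0.6023 0.2043 0.2296] tool mm [  1.7558  51.7689 -42.546 ] item mm [ 75.3603   3.4088 190.9523]
```

```bash
python3 -m handwheel '[[0,0,0,0,0,0,0],[0,0,0,0,0,0,-0.3],[0,0,0,0,0,0,-0.5],[0,0,0,0,0,0,-0.6],[0,0,0,0,0,0,-0.6],[0,0,0,0,0,0,-0.6]]' 25
python3 - <<'E'
from g import *
rows((ear,G))
s=eyes.read_camera("side")[:,:,::-1]; t=eyes.read_camera("top")[:,:,::-1]
a=cv2.resize(s[200:300,170:270],None,fx=4,fy=4,interpolation=cv2.INTER_CUBIC)
b=cv2.resize(t[165:245,175:255],None,fx=4.9,fy=5,interpolation=cv2.INTER_CUBIC)
cv2.imwrite("pics/g3.png",np.hstack([a,b]))
E
```

```text
time: 5.12
eef_pos: [0.5847, 0.199, 0.1638]
tcp_rot: [0.605, 0.737, 0.233, 0.191]
contact_force: [-1.2, -0.4, -0.3]
opening: 0.2
finger_force: 0.0
t 5.12 pos [0.5847 0.199  0.1638] F [-1.1548 -0.3729 -0.2926] op 0.200 ff 0.0 q [ 0.153  -0.083   2.1625  0.0567  0.4516 -0.0858]
[0.5869 0.1978 0.167 ] -> [-0.0041  0.0085 -0.0038] [ 0.0002 -0.0004  0.0004] | mm 4 deg 0
```

View pics/g3.png

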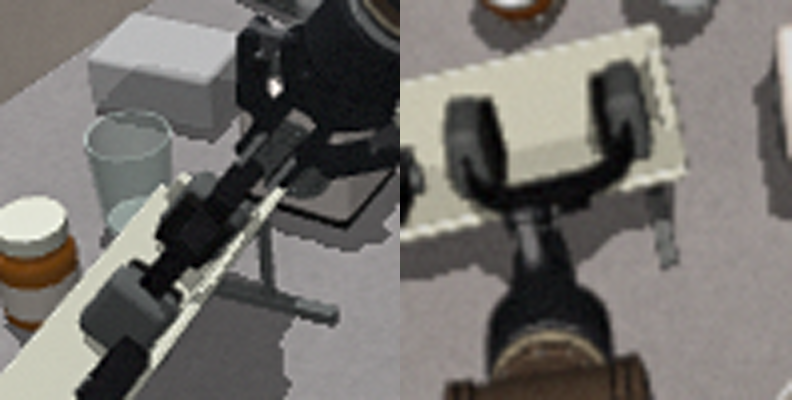

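Fingers shut to 17 mm with no force, and the grey pads sit just above the crown, with tips near side-crop (275,172) and top-crop (535,207). So the true tips stand well behind where the reported TCP implies. Triangulating to get the offset.

Run:
```python
from g import *
T=monitor.get_state()["eef_pos"]
for s in((275,172),(268,178),(278,165)):
  for t in((535,203),(535,210)):
    X=tri((169.6+s[0]/4,199.6+s[1]/4),(174.6+(t[0]-400)/4.9,164.6+t[1]/5)); print("tool mm",G.T@(X-T)*1e3,"item mm",Ri.T@(X-O["ear"])*1e3,proj("top",X)[0])
```

```text
tool mm [  0.1124   5.3108 -16.0493] item mm [ 27.9426   1.7604 163.5788] [203.9391 207.9522]
tool mm [  1.3749   3.3396 -18.9764] item mm [ 25.9714   3.023  166.5059] [203.7157 209.0008]
tool mm [  1.1429   4.028  -10.4793] item mm [ 26.6597   2.7909 158.0088] [203.6975 207.5576]
tool mm [  2.4131   2.0647 -13.4494] item mm [ 24.6964   4.0611 160.9789] [203.4718 208.6073]
tool mm [ -0.6415   7.5505 -21.4835] item mm [ 30.1823   1.0066 169.0131] [204.0218 208.089 ]
tool mm [  0.6166   5.5768 -24.3804] item mm [ 28.2085   2.2646 171.91  ] [203.7992 209.1372]
```

The tips are about 38 mm behind the expected spot. I'll touch the crown's top gently with the nearly shut fingers to calibrate.

```bash
for i in 1; do python3 -m handwheel '[[-0.004,0.0085,0.01,0,0,0,-0.6],[-0.004,0.0085,0.02,0,0,0,-0.6],[-0.004,0.0085,0.02,0,0,0,-0.6]]'; done; python3 -m handwheel '[[0,0,0.005,0,0,0,-0.6],[0,0,0.005,0,0,0,-0.6]]' | grep -E "eef|contact"; python3 -m handwheel '[[0,0,0.005,0,0,0,-0.6],[0,0,0.005,0,0,0,-0.6]]' | grep -E "eef|contact"
```

```text
time: 5.6
eef_pos: [0.5922, 0.1988, 0.1586]
tcp_rot: [0.605, 0.737, 0.232, 0.191]
contact_force: [-0.7, 0.1, 0.7]
opening: 0.202
finger_force: 0.0
eef_pos: [0.5933, 0.1991, 0.1574]
contact_force: [-0.1, 0.9, -0.8]
eef_pos: [0.5944, 0.1994, 0.1558]
contact_force: [0.4, -0.1, -0.0]
```

```bash
python3 -m handwheel '[[0,0,0.005,0,0,0,-0.6],[0,0,0.005,0,0,0,-0.6]]' | grep -E "eef|contact"; python3 -m handwheel '[[0,0,0.005,0,0,0,-0.6],[0,0,0.005,0,0,0,-0.6]]' | grep -E "eef|contact"; python3 -m handwheel '[[0,0,0.005,0,0,0,-0.6],[0,0,0.005,0,0,0,-0.6]]' | grep -E "eef|contact"
```

```text
eef_pos: [0.5956, 0.1996, 0.1541]
contact_force: [-0.4, 0.5, -0.5]
eef_pos: [0.5967, 0.1998, 0.1525]
contact_force: [-0.7, 0.3, 0.6]
eef_pos: [0.5978, 0.2, 0.1509]
contact_force: [0.2, 0.9, 0.4]
```

```bash
for k in 1; do python3 -m handwheel '[[0,0,0.005,0,0,0,-0.6],[0,0,0.005,0,0,0,-0.6]]' | grep -E "eef|contact"; done; python3 -m handwheel '[[0,0,0.005,0,0,0,-0.6],[0,0,0.005,0,0,0,-0.6]]' | grep -E "eef|contact"
python3 - <<'E'
from g import *
s=monitor.get_state(); print(Ri.T@(s["eef_pos"]-O["ear"]))
S=eyes.read_camera("side").max(2); p0=proj("side",ear)[0]
# profile through the gap in the side view along the item z direction at crown centre
e=proj("side",O["ear"]+Ri@[.026,0,.125])[0]; f=proj("side",O["ear"]+Ri@[.026,0,.185])[0]
k=np.linspace(0,1,31); print(*S[[int(round(e[1]+(f-e)[1]*a)) for a in k],[int(round(e[0]+(f-e)[0]*a)) for a in k]])
E
```

```text
eef_pos: [0.599, 0.2002, 0.1493]
contact_force: [0.2, 0.1, 0.7]
eef_pos: [0.6001, 0.2005, 0.148]
contact_force: [-1.7, -0.8, 2.3]
[0.0262 0.0001 0.1257]
21 21 21 17 17 15 15 15 19 15 19 19 11 17 19 24 24 21 22 22 23 23 23 35 35 55 53 53 53 38 52
```

Contact is confirmed: the true tips are 21 mm behind the reported TCP (about a 40 mm offset). Now I open, advance 19 mm and grip.

```bash
python3 -m handwheel '[[0,0,-0.02,0,0,0,1],[0,0,-0.02,0,0,0,1],[0,0,-0.02,0,0,0,1],[0,0,-0.02,0,0,0,1],[0,0,-0.02,0,0,0,1],[0,0,0.02,0,0,0,1],[0,0,0.048,0,0,0,1],[0,0,0.048,0,0,0,1],[0,0,0.048,0,0,0,1]]'; python3 -m handwheel '[[0,0,0,0,0,0,0],[0,0,0,0,0,0,-0.3],[0,0,0,0,0,0,-0.7],[0,0,0,0,0,0,-0.9],[0,0,0,0,0,0,-0.9],[0,0,0,0,0,0,-0.9],[0,0,0,0,0,0,-0.9]]' 45; python3 -c "
from g import *
rows((ear,G))
s=monitor.get_state(); print(Ri.T@(s['eef_pos']-O['ear']))"
```

```text
time: 8.52
eef_pos: [0.6109, 0.2026, 0.1321]
tcp_rot: [0.605, 0.737, 0.233, 0.191]
contact_force: [0.1, -0.4, -0.6]
opening: 0.997
finger_force: 0.0
time: 9.4
eef_pos: [0.6112, 0.2027, 0.1326]
tcp_rot: [0.605, 0.737, 0.233, 0.191]
contact_force: [-1.6, -0.8, 3.1]
opening: 0.219
finger_force: 45.9
t 9.40 pos [0.6112 0.2027 0.1326] F [-1.5592 -0.7951  3.1415] op 0.219 ff 45.9 q [ 0.1521  0.0252  2.1227  0.0678  0.3824 -0.0984]
[0.5869 0.1978 0.167 ] -> [-0.0001 -0.0013 -0.106 ] [ 0.0005 -0.0004  0.0005] | mm 42 deg 0
[0.0266 0.0001 0.1066]
```

Gripped at 18.6 mm opening with 46 N. Now I lift along the slope and carry it to the rail.

```bash
python3 -m handwheel '[[0,0,-0.03,0,0,0,-0.9],[0,0,-0.1,0,0,0,-0.9],[0,0,-0.2,0,0,0,-0.9],[0,0,-0.3,0,0,0,-0.9],[0,0,-0.35,0,0,0,-0.9],[0,0,-0.35,0,0,0,-0.9]]'
cat >> g.py <<'E'
HA=RL+.082*-ry; HB=RL+.082*ry
def z(p,h): return np.array([p[0],p[1],h])
E
python3 -c "
from g import *
print(HA,HB)
rows((np.array([.53,.16,.42]),yw(0.3)),(z(HB,.42),Hang),(z(HA,.42),Hang))"
```

```text
time: 10.15
eef_pos: [0.5311, 0.1869, 0.2475]
tcp_rot: [0.605, 0.737, 0.233, 0.191]
contact_force: [-0.3, 0.6, -2.2]
opening: 0.226
finger_force: 45.4
[ 0.5201 -0.3411  0.    ] [ 0.5555 -0.1809  0.    ]
t 10.15 pos [0.5311 0.1869 0.2475] F [-0.281   0.5672 -2.2239] op 0.226 ff 45.4 q [ 0.1434 -0.3279  2.2029  0.0499  0.6557 -0.0823]
[0.53 0.16 0.42] -> [-0.0653  0.2349 -0.362 ] [ 0.1947  0.01   -0.0322] | mm 175 deg 36
[ 0.5555 -0.1809  0.42  ] -> [-0.9138  0.1506 -0.4215] [ 0.1724  0.1125 -0.3562] | mm 407 deg 74
[ 0.5201 -0.3411  0.42  ] -> [-1.2892  0.0157 -0.5164] [ 0.1724  0.1125 -0.3562] | mm 556 deg 74
```

```bash
python3 -m handwheel '[[-0.065,0.235,-0.36,0.05,0,0,-0.9],[-0.065,0.235,-0.36,0.1,0,-0.02,-0.9],[-0.065,0.235,-0.36,0.15,0.01,-0.03,-0.9],[-0.065,0.235,-0.36,0.195,0.01,-0.032,-0.9],[-0.914,0.15,-0.42,0.1724,0.1125,-0.3562,-0.9],[-0.914,0.15,-0.42,0.1724,0.1125,-0.3562,-0.9],[-0.914,0.15,-0.42,0.1724,0.1125,-0.3562,-0.9],[-0.914,0.15,-0.42,0.1724,0.1125,-0.3562,-0.9],[-0.914,0.15,-0.42,0.1724,0.1125,-0.3562,-0.9],[-0.914,0.15,-0.42,0.1724,0.1125,-0.3562,-0.9],[-0.914,0.15,-0.42,0.1724,0.1125,-0.3562,-0.9],[-0.914,0.15,-0.42,0.1724,0.1125,-0.3562,-0.9]]'; python3 -c "
from g import *
rows((z(HA,.40),Hang))"
```

```text
time: 11.65
eef_pos: [0.5567, -0.1808, 0.4166]
tcp_rot: [0.11, 0.994, 0.001, -0.002]
contact_force: [-0.9, 0.3, -2.3]
opening: 0.22
finger_force: 45.4
t 11.65 pos [ 0.5567 -0.1808  0.4166] F [-0.9169  0.3383 -2.2807] op 0.220 ff 45.4 q [-0.4874  0.0107  1.5182  0.0005  1.6166 -1.8385]
[ 0.5201 -0.3411  0.4   ] -> [ 0.0019 -0.4111  0.0409] [ 0.0005 -0.0012 -0.0005] | mm 165 deg 0
```

```bash
python3 -m handwheel '[[0.002,-0.2,0.04,0,-0.001,0,-0.9],[0.002,-0.411,0.04,0,-0.001,0,-0.9],[0.002,-0.411,0.041,0,-0.001,0,-0.9],[0.002,-0.411,0.041,0,-0.001,0,-0.9],[0.002,-0.411,0.15,0,-0.001,0,-0.9],[0.002,-0.411,0.2,0,-0.001,0,-0.9],[0.002,-0.411,0.2,0,-0.001,0,-0.9],[0.002,-0.411,0.2,0,-0.001,0,-0.9]]'
python3 - <<'E'
from g import *
import ov
T=z(HA,.1536); rows((T,Hang))
s=monitor.get_state(); R=Ro.from_quat(s["tcp_rot"]).as_matrix()
RI=np.c_[R[:,1],-R[:,0],-R[:,2]] if np.linalg.det(np.c_[R[:,1],-R[:,0],-R[:,2]])>0 else np.c_[R[:,1],R[:,0],-R[:,2]]
Oe=s["eef_pos"]-RI@[.0266,0,.1066]
ov.L[:]=[l for l in ov.L if l[1]==(255,0,0)][:2]+[(Oe+ov.box(*b)@RI.T,(0,255,0)) for b in (((.016,-.025,.125),(.036,.025,.147)),((0,.034,0),(.052,.069,.068)),((0,-.069,0),(.052,-.034,.068)))]
t=eyes.read_camera("top")[:,:,::-1].copy(); v=eyes.read_camera("side")[:,:,::-1].copy()
a=ov.view("top",t,(290,420,160,260),3); b=ov.view("side",v,(260,390,60,230),3)
o=np.zeros((510,790,3),np.uint8); o[:300,:390]=a; o[:510,395:785]=b; cv2.imwrite("pics/p1.png",o)
E
```

```text
time: 12.65
eef_pos: [0.5211, -0.3409, 0.3404]
tcp_rot: [0.108, 0.994, -0.001, 0.002]
contact_force: [-0.3, -0.4, -1.2]
opening: 0.223
finger_force: 45.4
t 12.65 pos [ 0.5211 -0.3409  0.3404] F [-0.3009 -0.3834 -1.2047] op 0.223 ff 45.4 q [-0.7426  0.1008  1.5575  0.0014  1.4784 -2.0964]
[ 0.5201 -0.3411  0.1536] -> [ 0.0047 -0.0004  0.467 ] [-0.0004  0.0016  0.0003] | mm 187 deg 0
```

View pics/p1.png

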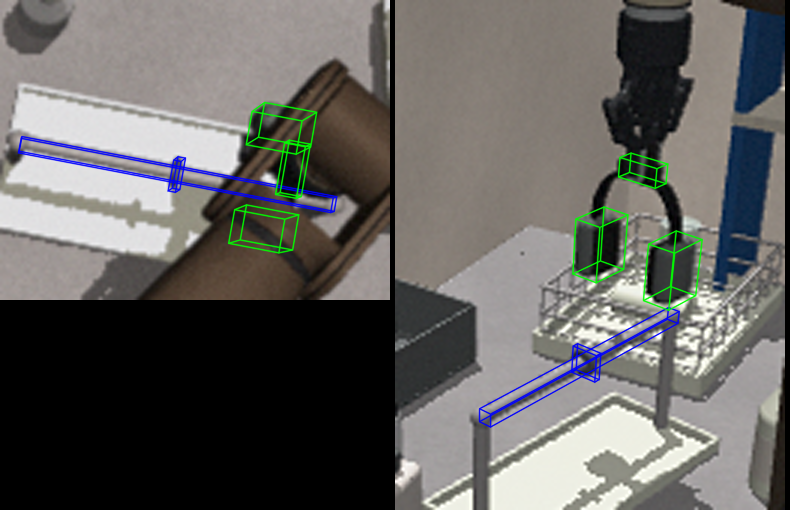

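The predicted ear boxes overlay the real cups and crown, with the crown at side-crop (642,170) and the bar under the arch. So the offset lies along the tool axis, and I lower it.

```bash
python3 -m handwheel '[[0.005,0,0.1,0,0.0015,0,-0.9],[0.005,0,0.2,0,0.0015,0,-0.9],[0.005,0,0.3,0,0.0015,0,-0.9],[0.005,0,0.38,0,0.0015,0,-0.9],[0.005,0,0.42,0,0.0015,0,-0.9],[0.005,0,0.445,0,0.0015,0,-0.9],[0.005,0,0.455,0,0.0015,0,-0.9],[0.005,0,0.455,0,0.0015,0,-0.9]]'; for i in 1; do python3 -m handwheel '[[0,0,0.005,0,0,0,-0.9],[0,0,0.005,0,0,0,-0.9]]'|grep -E "eef|cont";done;  python3 -m handwheel '[[0,0,0.005,0,0,0,-0.9],[0,0,0.005,0,0,0,-0.9]]'|grep -E "eef|cont"
```

```text
time: 13.75
eef_pos: [0.5193, -0.3414, 0.1576]
tcp_rot: [0.109, 0.994, -0.0, -0.0]
contact_force: [-0.5, -0.5, -2.7]
opening: 0.218
finger_force: 45.5
eef_pos: [0.519, -0.3411, 0.1551]
contact_force: [-0.9, -0.2, -1.7]
eef_pos: [0.5191, -0.3412, 0.1542]
contact_force: [-1.9, 1.7, 4.6]
```

Seated on the bar at the predicted height. Releasing, then retreating upward.

```bash
python3 -m handwheel '[[0,0,0,0,0,0,-0.4],[0,0,0,0,0,0,-0.2],[0,0,0,0,0,0,0.2],[0,0,0,0,0,0,0.4],[0,0,0,0,0,0,0.4],[0,0,-0.03,0,0,0,0.4],[0,0,-0.1,0,0,0,0.6],[0,0,-0.25,0,0,0,1],[0,0,-0.4,0,0,0,1],[0,0,-0.55,0,0,0,1],[0,0,-0.66,0,0,0,1],[0,0,-0.66,0,0,0,1]]' 20
python3 - <<'E'
from g import *
print(vis)
vg=O["vis"]+Ri@[.011,0,.0865]
rows((np.array([.54,-.08,.42]),yw(.6)),(np.array([.54,.2,.42]),yw(0)),(vg+.15*Ri[:,2],G),(vg,G))
E
```

```text
time: 15.75
eef_pos: [0.5202, -0.3417, 0.4241]
tcp_rot: [0.109, 0.994, -0.003, 0.004]
contact_force: [-0.6, 0.7, -0.2]
opening: 0.998
finger_force: 0.0
[0.553  0.3664 0.142 ]
t 15.75 pos [ 0.5202 -0.3417  0.4241] F [-0.6199  0.7394 -0.1554] op 0.998 ff 0.0 q [-0.7436  0.0876  1.4252 -0.0011  1.6186 -2.0964]
[ 0.54 -0.08  0.42] -> [0.0934 0.6496 0.0056] [-0.0008  0.0032  0.2396] | mm 263 deg 43
[0.54 0.2  0.42] -> [0.2448 1.333  0.0002] [0.0002 0.0035 0.4306] | mm 542 deg 78
[0.4924 0.3546 0.23  ] -> [0.4483 1.6874 0.4713] [-0.1721 -0.1092  0.3579] | mm 723 deg 74
[0.5769 0.3711 0.1072] -> [0.2538 1.7753 0.7796] [-0.1721 -0.1092  0.3579] | mm 782 deg 74
```

```bash
python3 -m handwheel '[[0.093,0.65,0,0,0.003,0.2,1],[0.093,0.65,0,0,0.003,0.24,1],[0.093,0.65,0,0,0.003,0.24,1],[0.24,1,0,0,0.003,0.43,1],[0.24,1,0,0,0.003,0.43,1],[0.24,1,0,0,0.003,0.43,1],[0.24,1,0,0,0.003,0.43,1],[0.24,1,0,0,0.003,0.43,1],[0.24,1,0,0,0.003,0.43,1]]'
python3 - <<'E'
from g import *
vg=O["vis"]+Ri@[.011,0,.0865]
rows((np.array([.52,.3,.40]),G),(vg+.13*Ri[:,2],G),(vg,G))
E
```

```text
time: 16.88
eef_pos: [0.5117, 0.071, 0.4159]
tcp_rot: [0.705, 0.709, -0.001, -0.006]
contact_force: [-0.3, -0.4, 0.0]
opening: 1.003
finger_force: 0.0
t 16.88 pos [0.5117 0.071  0.4159] F [-0.3122 -0.3579  0.0413] op 1.003 ff 0.0 q [-0.0622 -0.1451  1.6671  0.0065  1.6289 -0.0664]
[0.52 0.3  0.4 ] -> [0.5721 0.0238 0.0437] [-0.1964  0.016  -0.0591] | mm 230 deg 37
[0.5037 0.3568 0.2137] -> [ 0.7109 -0.0122  0.5109] [-0.1964  0.016  -0.0591] | mm 350 deg 37
[0.5769 0.3711 0.1072] -> [0.744  0.1732 0.7758] [-0.1964  0.016  -0.0591] | mm 436 deg 37
```

```bash
python3 -m handwheel '[[0.57,0.024,0.044,-0.196,0.016,-0.059,1],[0.57,0.024,0.044,-0.196,0.016,-0.059,1],[0.57,0.024,0.044,-0.196,0.016,-0.059,1],[0.57,0.024,0.044,-0.196,0.016,-0.059,1],[0.711,-0.012,0.4,-0.196,0.016,-0.059,1],[0.711,-0.012,0.51,-0.196,0.016,-0.059,1],[0.711,-0.012,0.51,-0.196,0.016,-0.059,1],[0.711,-0.012,0.51,-0.196,0.016,-0.059,1],[0.711,-0.012,0.51,-0.196,0.016,-0.059,1]]'
python3 - <<'E'
from g import *
vg=O["vis"]+Ri@[.011,0,.0865]
rows((vg+.05*Ri[:,2],G),(vg,G))
E
```

```text
time: 18.0
eef_pos: [0.5064, 0.3558, 0.2159]
tcp_rot: [0.607, 0.735, 0.232, 0.192]
contact_force: [-0.0, -0.2, 0.8]
opening: 1.001
finger_force: 0.0
t 18.00 pos [0.5064 0.3558 0.2159] F [-0.0181 -0.1589  0.7573] op 1.001 ff 0.0 q [ 0.5338 -0.1076  2.0819 -0.3438  0.6114  0.5696]
[0.5487 0.3656 0.1481] -> [ 0.0041 -0.0083  0.2011] [ 0.0003  0.0006 -0.0007] | mm 81 deg 0
[0.5769 0.3711 0.1072] -> [ 0.0043 -0.0085  0.3261] [ 0.0003  0.0006 -0.0007] | mm 130 deg 0
```

```bash
python3 -m handwheel '[[0.004,-0.0085,0.1,0,0,0,1],[0.004,-0.0085,0.2,0,0,0,1],[0.004,-0.0085,0.27,0,0,0,1],[0.004,-0.0085,0.31,0,0,0,1],[0.004,-0.0085,0.326,0,0,0,1],[0.004,-0.0085,0.326,0,0,0,1],[0.004,-0.0085,0.326,0,0,0,1]]'; python3 -c "
from g import *
s=monitor.get_state(); print(Ri.T@(s['eef_pos']-O['vis']))"
```

```text
time: 18.88
eef_pos: [0.5761, 0.3717, 0.1076]
tcp_rot: [0.607, 0.735, 0.233, 0.192]
contact_force: [1.0, 0.2, 0.9]
opening: 0.996
finger_force: 0.0
[0.0107 0.0007 0.0872]
```

```bash
python3 -m handwheel '[[0,0,0,0,0,0,0],[0,0,0,0,0,0,-0.3],[0,0,0,0,0,0,-0.7],[0,0,0,0,0,0,-0.9],[0,0,0,0,0,0,-0.9],[0,0,0,0,0,0,-0.9],[0,0,0,0,0,0,-0.9]]' 45; python3 -m handwheel '[[0,0,-0.02,0,0,0,-0.9],[0,0,-0.06,0,0,0,-0.9],[0,0,-0.12,0,0,0,-0.9],[0,0,-0.25,0,0,0,-0.9],[0,0,-0.33,0,0,0,-0.9],[0,0,-0.33,0,0,0,-0.9]]'
python3 - <<'E'
from g import *
rows((np.array([.53,.25,.42]),yw(0.3)),(z(HB,.41),Hang))
E
```

```text
time: 19.75
eef_pos: [0.5764, 0.3718, 0.107]
tcp_rot: [0.607, 0.735, 0.233, 0.192]
contact_force: [0.4, 1.1, 3.2]
opening: 0.247
finger_force: 45.6
time: 20.5
eef_pos: [0.5006, 0.3571, 0.2154]
tcp_rot: [0.607, 0.735, 0.233, 0.191]
contact_force: [1.1, -0.2, -2.1]
opening: 0.242
finger_force: 45.1
t 20.50 pos [0.5006 0.3571 0.2154] F [ 1.0631 -0.2406 -2.1358] op 0.242 ff 45.1 q [ 0.5419 -0.1155  2.09   -0.3489  0.613   0.5812]
[0.53 0.25 0.42] -> [-0.2762  0.3115 -0.4067] [ 0.1946  0.0103 -0.0338] | mm 233 deg 36
[ 0.5555 -0.1809  0.41  ] -> [-1.3462  0.182  -0.4686] [ 0.1723  0.1127 -0.3578] | mm 575 deg 74
```

```bash
python3 -m handwheel '[[-0.276,0.31,-0.41,0.05,0,0,-0.9],[-0.276,0.31,-0.41,0.1,0,-0.02,-0.9],[-0.276,0.31,-0.41,0.15,0.01,-0.03,-0.9],[-0.276,0.31,-0.41,0.195,0.01,-0.034,-0.9],[-1,0.21,-0.45,0.172,0.1127,-0.358,-0.9],[-1,0.21,-0.45,0.172,0.1127,-0.358,-0.9],[-1,0.21,-0.45,0.172,0.1127,-0.358,-0.9],[-1,0.21,-0.45,0.172,0.1127,-0.358,-0.9],[-1,0.21,-0.45,0.172,0.1127,-0.358,-0.9],[-1,0.21,-0.45,0.172,0.1127,-0.358,-0.9],[-1,0.21,-0.45,0.172,0.1127,-0.358,-0.9]]'; python3 -c "
from g import *
rows((z(HB,.40),Hang))"
```

```text
time: 21.88
eef_pos: [0.5434, -0.0436, 0.4065]
tcp_rot: [0.111, 0.994, 0.0, -0.003]
contact_force: [0.2, 0.3, -1.2]
opening: 0.246
finger_force: 44.9
t 21.88 pos [ 0.5434 -0.0436  0.4065] F [ 0.177   0.2675 -1.1633] op 0.246 ff 44.9 q [-0.2659 -0.0805  1.6244 -0.0005  1.6033 -1.6148]
[ 0.5555 -0.1809  0.4   ] -> [-0.1054 -0.3283  0.0158] [-0.0001 -0.0018 -0.0012] | mm 138 deg 0
```

```bash
python3 -m handwheel '[[-0.05,-0.15,0.015,0,-0.002,-0.001,-0.9],[-0.105,-0.328,0.016,0,-0.002,-0.001,-0.9],[-0.105,-0.328,0.016,0,-0.002,-0.001,-0.9],[-0.105,-0.328,0.016,0,-0.002,-0.001,-0.9],[-0.105,-0.328,0.1,0,-0.002,-0.001,-0.9],[-0.105,-0.328,0.16,0,-0.002,-0.001,-0.9],[-0.105,-0.328,0.16,0,-0.002,-0.001,-0.9]]'; python3 -c "
from g import *
rows((z(HB,.1536),Hang))"
```

```text
time: 22.75
eef_pos: [0.5553, -0.177, 0.3431]
tcp_rot: [0.106, 0.994, 0.001, 0.001]
contact_force: [-0.1, -0.1, -1.1]
opening: 0.25
finger_force: 45.0
t 22.75 pos [ 0.5553 -0.177   0.3431] F [-0.1329 -0.0798 -1.0603] op 0.250 ff 45.0 q [-0.4832  0.0119  1.6456  0.0016  1.4835 -1.8413]
[ 0.5555 -0.1809  0.1536] -> [-0.0021 -0.0102  0.4738] [0.0004 0.0003 0.0017] | mm 190 deg 0
```

```bash
python3 -m handwheel '[[-0.002,-0.01,0.1,0,0,0.0017,-0.9],[-0.002,-0.01,0.2,0,0,0.0017,-0.9],[-0.002,-0.01,0.3,0,0,0.0017,-0.9],[-0.002,-0.01,0.38,0,0,0.0017,-0.9],[-0.002,-0.01,0.42,0,0,0.0017,-0.9],[-0.002,-0.01,0.445,0,0,0.0017,-0.9],[-0.002,-0.01,0.46,0,0,0.0017,-0.9],[-0.002,-0.01,0.46,0,0,0.0017,-0.9]]';python3 -m handwheel '[[0,0,0.005,0,0,0,-0.9],[0,0,0.005,0,0,0,-0.9]]'|grep -E "eef|cont";  python3 -m handwheel '[[0,0,0.005,0,0,0,-0.9],[0,0,0.005,0,0,0,-0.9]]'|grep -E "eef|cont"
```

```text
time: 23.75
eef_pos: [0.5575, -0.1842, 0.1625]
tcp_rot: [0.11, 0.994, -0.001, 0.004]
contact_force: [-0.6, 0.6, -0.9]
opening: 0.245
finger_force: 45.0
eef_pos: [0.5573, -0.1841, 0.1603]
contact_force: [-0.1, -0.2, -1.5]
eef_pos: [0.557, -0.184, 0.1577]
contact_force: [-0.5, -0.1, -1.0]
```

```bash
python3 -m handwheel '[[0,0,0.005,0,0,0,-0.9],[0,0,0.005,0,0,0,-0.9]]'|grep -E "eef|cont";  python3 -m handwheel '[[0,0,0.005,0,0,0,-0.9],[0,0,0.005,0,0,0,-0.9]]'|grep -E "eef|cont"
```

```text
eef_pos: [0.557, -0.1839, 0.1555]
contact_force: [-0.1, 0.2, -1.9]
eef_pos: [0.5573, -0.1841, 0.154]
contact_force: [0.0, 0.2, 0.4]
```

```bash
python3 -m handwheel '[[0,0,0.003,0,0,0,-0.9],[0,0,0.003,0,0,0,-0.9]]'|grep -E "eef|cont"; python3 -m handwheel '[[0,0,0.003,0,0,0,-0.9],[0,0,0.003,0,0,0,-0.9]]'|grep -E "eef|cont"
```

```text
eef_pos: [0.5574, -0.1841, 0.1538]
contact_force: [-2.0, 0.8, 5.0]
eef_pos: [0.5574, -0.1841, 0.1537]
contact_force: [-5.2, 1.8, 8.8]
```

Seated. Releasing, then retreating upward.

```bash
python3 -m handwheel '[[0,0,0,0,0,0,-0.4],[0,0,0,0,0,0,-0.2],[0,0,0,0,0,0,0.2],[0,0,0,0,0,0,0.4],[0,0,0,0,0,0,0.4],[0,0,-0.03,0,0,0,0.4],[0,0,-0.1,0,0,0,0.4],[0,0,-0.25,0,0,0,0.4],[0,0,-0.4,0,0,0,0.4],[0,0,-0.55,0,0,0,0],[0,0,-0.62,0,0,0,-1],[0,0,-0.62,0,0,0,-1]]' 20
python3 - <<'E'
from g import *
DX=np.array([np.cos(YDR),np.sin(YDR),0])
rows((np.array([.54,0,.40]),yw(0)))
E
```

```text
time: 26.75
eef_pos: [0.5565, -0.1839, 0.4039]
tcp_rot: [0.11, 0.994, -0.002, 0.007]
contact_force: [0.2, 0.3, -0.1]
opening: 0.082
finger_force: 0.0
t 26.75 pos [ 0.5565 -0.1839  0.4039] F [ 0.1587  0.3396 -0.0936] op 0.082 ff 0.0 q [-0.4927  0.0016  1.5495  0.0011  1.5766 -1.8437]
[0.54 0.   0.4 ] -> [0.1405 0.4397 0.0067] [0.0022 0.0043 0.4301] | mm 185 deg 77
```

Run:
```python
from g import *
rows((np.array([.585,-.0105,.40]),yw(np.pi/2+YDR)),(np.array([.585,-.0105,.161]),yw(np.pi/2+YDR)))
```

```text
t 26.75 pos [ 0.5565 -0.1839  0.4039] F [ 0.1587  0.3396 -0.0936] op 0.082 ff 0.0 q [-0.4927  0.0016  1.5495  0.0011  1.5766 -1.8437]
[ 0.585  -0.0105  0.4   ] -> [0.025  0.4386 0.0083] [-0.0015  0.0042 -0.0972] | mm 176 deg 18
[ 0.585  -0.0105  0.161 ] -> [0.0332 0.4402 0.6057] [-0.0015  0.0042 -0.0972] | mm 300 deg 18
```

```bash
python3 -m handwheel '[[0.025,0.2,0,0,0.004,-0.05,-1],[0.025,0.439,0,0,0.004,-0.097,-1],[0.025,0.439,0,0,0.004,-0.097,-1],[0.025,0.439,0,0,0.004,-0.097,-1],[0.025,0.439,0.1,0,0.004,-0.097,-1],[0.025,0.439,0.2,0,0.004,-0.097,-1],[0.025,0.439,0.2,0,0.004,-0.097,-1]]'
python3 - <<'E'
from g import *
rows((np.array([.585,-.0105,.161]),yw(np.pi/2+YDR)))
t=eyes.read_camera("top")[:,:,::-1]; v=eyes.read_camera("side")[:,:,::-1]
a=cv2.resize(t[130:260,240:410],None,fx=2.3,fy=2.3,interpolation=cv2.INTER_CUBIC); b=cv2.resize(v[130:280,220:380],None,fx=2.5,fy=2.5,interpolation=cv2.INTER_CUBIC)
o=np.zeros((400,800,3),np.uint8); o[:a.shape[0],:a.shape[1]]=a; o[:375,400:800]=b; cv2.imwrite("pics/h1.png",o)
E
```

```text
time: 27.62
eef_pos: [0.5821, -0.0107, 0.3132]
tcp_rot: [-0.042, 0.999, 0.001, -0.009]
contact_force: [-0.3, 0.1, 0.7]
opening: -0.002
finger_force: 0.0
t 27.62 pos [ 0.5821 -0.0107  0.3132] F [-0.3354  0.089   0.6774] op -0.002 ff 0.0 q [-0.1913  0.0318  1.6782 -0.0028  1.449  -1.8455]
[ 0.585  -0.0105  0.161 ] -> [-0.014  -0.0008  0.3803] [ 0.0007 -0.0056 -0.0006] | mm 152 deg 1
```

View pics/h1.png

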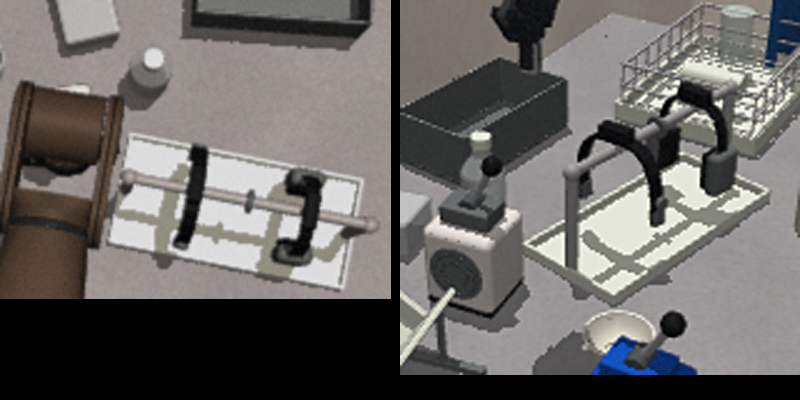

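Both items hang astride the bar, one each side of the collar: the visor at side-crop (620,170) and the ear defenders at (705,130). The dryer lever still leans toward the robot, with the knob at (490,165). Next I descend in front of it and push.

```bash
python3 -m handwheel '[[-0.014,0,0.12,0,-0.0056,0,-1],[-0.014,0,0.25,0,-0.0056,0,-1],[-0.014,0,0.34,0,-0.0056,0,-1],[-0.014,0,0.38,0,-0.0056,0,-1],[-0.014,0,0.38,0,-0.0056,0,-1]]'|grep -E "eef|cont"; python3 -m handwheel '[[-0.03,0,0,0,0,0,-1],[-0.06,0,0,0,0,0,-1],[-0.09,0,0,0,0,0,-1],[-0.12,0,0,0,0,0,-1],[-0.15,0,0,0,0,0,-1],[-0.18,0,0,0,0,0,-1],[-0.2,0,0,0,0,0,-1],[-0.2,0,0,0,0,0,-1]]'|grep -E "eef|cont"
python3 -m handwheel '[[-0.01,0,0,0,0,0,-1],[-0.02,0,0,0,0,0,-1],[-0.02,0,0,0,0,0,-1]]'|grep -E "eef|cont"
```

```text
eef_pos: [0.5899, -0.0102, 0.168]
contact_force: [-0.1, -0.1, 1.1]
eef_pos: [0.6696, -0.003, 0.1677]
contact_force: [-0.5, -0.5, 0.4]
eef_pos: [0.6771, -0.0024, 0.1681]
contact_force: [-1.1, -0.1, -0.7]
```

```bash
python3 -m handwheel '[[-0.01,0,0,0,0,0,-1],[-0.015,0,0,0,0,0,-1],[-0.015,0,0,0,0,0,-1]]'|grep -E "eef|cont"; python3 -m handwheel '[[-0.01,0,0,0,0,0,-1],[-0.015,0,0,0,0,0,-1],[-0.015,0,0,0,0,0,-1]]'|grep -E "eef|cont"
python3 - <<'E'
from g import *
import cv2
t=eyes.read_camera("side"); m=np.uint8(t[185:235,235:290].max(2)<32); n,l,st,c=cv2.connectedComponentsWithStats(m)
print([(st[i,4],st[i,:4],c[i]+[235,185]) for i in range(1,n) if st[i,4]>6])
o=cv2.cvtColor(cv2.imread("pics/side0.png"),4); m=np.uint8(o[185:235,235:290].max(2)<32); n,l,st,c=cv2.connectedComponentsWithStats(m)
print([(st[i,4],st[i,:4],c[i]+[235,185]) for i in range(1,n) if st[i,4]>6])
for a in(-.5,0,.5): print(a,proj("side",np.array([.6385,-.0055,.199])+ (.0335+.07*np.sin(a))*np.array([.996,.085,0])+[0,0,.07*(np.cos(a)-.8776)])[0])
E
```

```text
eef_pos: [0.6801, -0.0021, 0.168]
contact_force: [-9.5, -1.4, 3.6]
eef_pos: [0.6802, -0.002, 0.168]
contact_force: [-26.6, -3.4, 11.4]
[(np.int32(98), array([ 0,  0, 12, 11], dtype=int32), array([240.1633, 190.1327]))]
[(np.int32(48), array([18,  7,  8,  9], dtype=int32), array([256.25  , 196.1042]))]
-0.5 [256.3882 196.0935]
0 [246.703  191.2008]
0.5 [237.4802 191.2109]
```

The lever has reached its stop: force rises with no further motion. Backing off, rising clear and verifying.

```bash
python3 -m handwheel '[[0.05,0,0,0,0,0,-1],[0.12,0,0,0,0,0,-1],[0.2,0,-0.05,0,0,0,-1],[0.2,0,-0.2,0,0,0,-1],[0.2,0,-0.35,0,0,0,-1],[0.2,0,-0.5,0,0,0,-1],[0.35,0,-0.55,0,0,0,-1],[0.35,0,-0.55,0,0,0,-1],[0.35,0,-0.55,0,0,0,-1]]'|grep -E "eef|cont|time"
python3 - <<'E'
from g import *
P0=cv2.cvtColor(cv2.imread("pics/side0.png"),4)
t=eyes.read_camera("side"); m=np.uint8(t[175:235,225:290].max(2)<32); n,l,st,c=cv2.connectedComponentsWithStats(m)
print([(st[i,4],st[i,:4],c[i]+[225,175]) for i in range(1,n) if st[i,4]>6])
E
```

```text
time: 31.65
eef_pos: [0.5473, -0.0133, 0.3872]
contact_force: [-0.0, -0.1, -0.5]
[(np.int32(52), array([ 9, 13,  9,  9], dtype=int32), array([237.8654, 192.1154]))]
```

The knob now sits at side pixel (237.9,192.1) against the predicted "on" position (237.5,191.2). Everything is clear, so I hand in.

```bash
python3 -c "
from plant import ctrl
print(ctrl.sign_off())"
```

```text
the job is handed in; nothing more can be done
None
```

The ear defenders and the visor frame hang astride the bar on either side of the collar, the dryer lever is pushed fully over to on, and the job was handed in at about 32 s.

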